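Gauge the hard-faced blade with sprung calipers

ROBOT

A 7-joint arm with a two-finger parallel gripper is mounted at the origin on the work surface. World frame = base frame: x ahead of the robot, y to its left, z up, the work surface at z = 0. Lengths are in m, angles in rad, forces in N, time in s.
With the tool pointing down it reaches from about 0.4 to 0.875 m from the base axis. Payload 6.5 kg.
Tool frame: the origin (TCP) lies at the very end of the fingers, on their centre line; the grasp point (between the pads) lies 19 mm behind it (robot.tcp_to_grasp is the distance from the TCP to the grasp point, in m); x points along the fingers, y is the direction in which the jaws open and shut, and the axes are right-handed (so a half turn about x gives the same grasp; the last joint's range is limited). The gripper opens to 88 mm and grips with 3 to 60 N. Pads are 18 mm wide; open, the fingers measure 123 mm over their backs; the gripper's body (75 mm by 187 mm) begins 45 mm behind the grasp point.
Start: joints at [-1.247, 0.536, -0.004, 1.538, 0.003, 1.067, -0.071], TCP at [0.247, 0.601, 0.239] pointing down, gripper open.
Joint ranges: [-2.7, 2.7], [-0.37, 2.16], [-1.27, 1.26], [0.24, 2.4], [-1.31, 4.45], [0.19, 1.91], [-2.76, 2.76]. Speed limits (rad/s): [2.39, 2.39, 3.14, 3.14, 3.14, 3.14, 3.14].

INTERFACE

Orientations are given as a rotation vector (axis times angle).
In Python, from workcell import robot gives the robot as it stands.
- The arm moves only by the shell command python3 -m pendant 'ROWS' [OPENING]. ROWS is JSON, a list of rows, each a list of 4 numbers: the shift along the tool's x, y, z in cm, then the turn about the tool's x in degrees. A call has 1 to 5 rows; each row shifts and turns the pose as measured when the row begins, along the tool's axes as they then stand; what a row does not reach is not made up. A row lasts 1/10 s, in which the tool goes at most 50 mm and 8.59 degrees, less where a joint would pass 70% of its speed; a pose out of reach is approached as far as the arm can. A call is refused whole if a number of a shift passes 5 or a number of a turn 8.59, either way. A call with a gripper value outside its range is refused whole. OPENING is the opening in per cent of the stroke, from 0 (shut) to 100 (fully open), set as the call begins (- or left out, the last holds). The fingers move at their own pace and stop on an object; the grip force is fixed at half the most. Time passes only in rows, so rows that do not move let the fingers close. It gives the time, the measured TCP pose, the force and the opening at its end, in the units of the state.
- robot.state(): the state, without advancing time (a new reading comes with each control period).
- robot.camera(name): name is "scene" or "top"; returns a dict with "img" (480x640x3 uint8, blue, green, red), "depth" (480x640 float32, m along the optical axis (not along the pixel's ray), 0 where there is no reading), "fx", "fy", "cx", "cy" (pixels), "eye" and "rotation" of the camera in the world. Camera axes: x right, y up, looking along -z (the intrinsics and any distortion apply to the point x, -y, -z); pixel columns grow to the right and rows downward; lengths in m; the calibration is good to about 2 mm. A picture is of the moment at which its call begins.
- robot.hand_in(): hands the job in, once; it reports no verdict.
The state is a dict: "clock": time; "joint_pos": joint angles; "joint_vel": joint speeds; "effort": joint torques, N m; "position": TCP position; "tool_rot": TCP orientation; "wrist_force": force on the tool from outside, world axes, zero at the start; "moment": the same for the moment, N m; "opening": finger opening in m.
Only numpy, scipy, OpenCV 4.12 (cv2) and the standard library are available. Lean on these libraries where they do the work, as an engineer would, in place of code of your own. Each camera call takes 0.05 s, during which the arm holds its last target.

TASK

The built-up front edge of the cutter blade in the vise has to pass a 22 mm slot: pick up the sprung calipers from the two timber off-cuts, squeeze them until their tips stand 22 mm apart (red pointer at the green line of the arc), and hold them steady at that gap astride the edge at the height of the chalk line, one tip beside each face of the weld, touching neither the blade nor anything else. Finish while still holding them there at that gap; do not put them down or let go. Take care not to knock the vise or blade, and leave everything else on the table where it is.

Things in the scene. Friction and masses are not known exactly. Their poses are not given: they have to be found in the camera images.
- calipers: Steel sprung calipers, 225 mm long, about 0.16 kg, lying flat across the timbers, tips away from the robot. Origin: on the legs' pivot axis, at the underside; x along the middle line to the tips, y to the left leg, z up. Round spring bow behind the pivot (to x -40 mm, 45 mm wide); pivot head to z 17 mm. Two legs, 10 mm high, swing evenly about the pivot, sprung open.
- leg_left (a joint): Swing of the left leg, rad: 0 sprung open (tips 60 mm apart), 0.103 at the mark (22 mm), stop at 0.16. Both legs always swing alike. Tip gap in mm = 22 + 370 x (0.103 - swing); width over the grip plates at x = 100 mm, in mm = 32 + 200 x (0.103 - swing). The spring pushes each plate back with about 2 N when open, rising evenly to about 8 N at the mark.
- leg_right (a joint): Swing of the right leg, as for the left.
- grip (a point): Place to grip the calipers: on their middle line, 100 mm from the pivot, 7 mm above the underside (45 mm above the table at the start). Black rubber plates on the legs' outsides here, x 78 to 122 mm, underside to z 14 mm; over both outer faces 52.6 mm when open (faces then lean 0.103 rad from the middle line), 32 mm and parallel at the mark. Axes as the calipers.
- tip_left (a point): Inner point of the left tip, 5 mm above the underside, 185 mm ahead of the pivot. The tip gap is its distance from tip_right. The tip is a round nose 5 mm thick. Behind it the legs bow out, at x 155 mm to 83 mm outside width when open and 51 mm (41 mm inside) at the mark.
- tip_right (a point): Inner point of the right tip, likewise.
- green_line (a point): Green line on the aluminium arc that lies on top of the legs, 50 to 65 mm from the pivot (top at z 13 mm) and is fixed to the left leg; the red pointer on the right leg meets it when the tips are 22 mm apart.
- timbers: Two timber off-cuts lying side by side, each 45 mm along x, 38 mm high, about 150 mm along y; fixed. Origin on the table midway between them; 85 mm of free space between them along x, where the calipers' grip plates stand over the bare table. Timbers and vise may change sides.
- vise: Blue drill vise, fixed, base x 45 to 155 mm, y -135 to 115 mm, jaws 54 mm high, screw and tommy bar out to y 150 mm. Origin on the table 28 mm in front of the blade's front edge. A dark steel cutter blade stands in its jaws in the x-z plane: x 28 to 120 mm (22 mm of it in front of the jaws), 8 mm thick, top at z 160 mm.
- edge_mark (a point): White chalk line on the blade's front edge, at mid thickness, 115 mm above the table. Axes as the vise: x from the front edge back along the blade (away from the robot), y across its thickness, z up. The weld build-up lies on both faces, 3 to 19 mm behind the edge, from z 69 to 157 mm above the table, 12 mm thick over both.
- spray_can: Red spray can, 66 mm across, 190 mm high, loose; bystander. Origin at the centre of its foot.
- wire_brush: Hand wire brush lying at the back, wooden handle, loose; bystander.
- chipping_hammer: Welder's chipping hammer lying at the left side, 270 mm long, black grip, loose; bystander.
- magnet_square: Red triangular magnetic welding square lying flat, 90 mm legs, 16 mm high, loose; bystander between vise and timbers, near the robot.
- rod_tin: Metal tin with rod stubs, 74 mm across, 110 mm high, stubs to 190 mm, loose; bystander.
- angle_offcut: Off-cut of 35 mm steel angle, 120 mm long, loose; bystander between vise and timbers, far from the robot.
- g_clamp: Green G-clamp lying flat, 110 mm, loose; bystander at the right side.
There are look-alikes about, which are no part of the job. Leave any purple look-alike of the calipers alone.

How it is judged:
By the outcome, as a careful person would: the job done as asked, in the order asked, and still so for the second after the job is handed in, while the arm keeps its last pose, push and grip.
It also fails if it takes over 56 s, if anything falls off the work surface, if the arm or the gripper's body presses on something with over 40 N, if the wrist force passes 120 N, or if a joint passes its speed limit or range.

## Working session

There is one attempt and no reset: what is moved stays moved. The work goes in short steps, Python scripts to look and compute and a shell command to move; the robot and the scene stay as the last step left them, time stands still between calls to the robot, and variables do not carry over. Pictures are saved under pics/ and viewed, and the job is handed in when it is done.

```bash
ls; mkdir -p pics
python3 - <<'E'
from workcell import robot
import cv2,pickle
for n in("scene","top"):
    c=robot.camera(n); cv2.imwrite(f"pics/{n}0.png",c["img"]); pickle.dump(c,open(f"{n}0.pkl","wb"))
    print(n,c["fx"],c["fy"],c["cx"],c["cy"],c["eye"],c["rotation"],[k for k in c])
print(robot.state())
E
```

```text
pics
scene 466.76826086751015 466.76826086751015 320.2357275335827 245.0364127294135 [0.99350539 0.56494692 1.05341974] [0.27125202 0.78153554 2.41135865] ['img', 'depth', 'fx', 'fy', 'cx', 'cy', 'eye', 'rotation']
top 529.2629329032626 529.2629329032626 326.1024238565507 229.40798217918902 [1.75657690e-01 2.62623828e-04 1.76964373e+00] [ 0.1726531  -0.16608292 -1.48902552] ['img', 'depth', 'fx', 'fy', 'cx', 'cy', 'eye', 'rotation']
{'clock': 0.1, 'joint_pos': array([-1.24719707,  0.53707978, -0.00444053,  1.53875969,  0.00260228,
        1.06730341, -0.07118999]), 'joint_vel': array([-4.91577446e-05, -4.97952548e-04,  7.29803110e-04,  2.45088084e-04,
       -2.63344701e-03,  2.83579760e-03,  3.92866131e-04]), 'effort': array([ 2.63958049e-03, -5.72074056e+01,  9.94191729e-01, -2.52227765e+01,
       -5.60942979e-02,  1.34641278e-02,  5.26543272e-05]), 'position': array([0.24680394, 0.6007265 , 0.23793926]), 'tool_rot': array([ 0.30452779,  1.5492736 , -0.30694896]), 'wrist_force': array([-0.28429687, -0.63911165,  0.14133022]), 'moment': array([-0.03879153, -0.01522052,  0.00463814]), 'opening': 0.08802899554055325}
```

View pics/scene0.png

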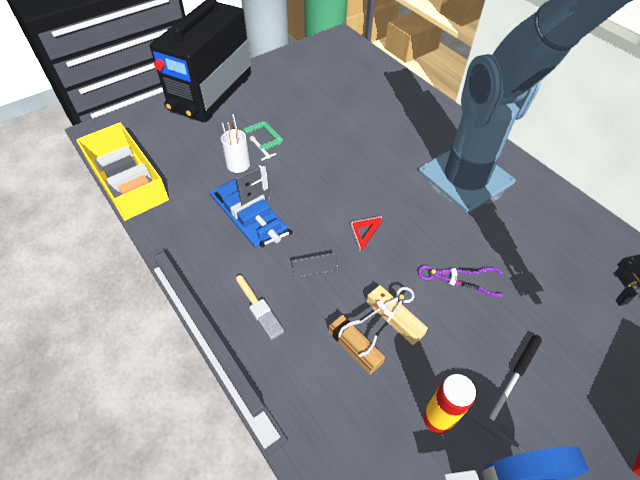

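View pics/top0.png

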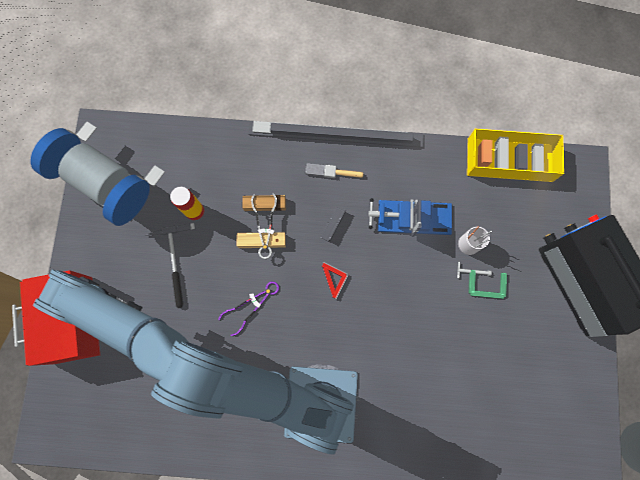

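The scene view shows the steel calipers over the timbers near (385,315), the purple look-alike at (465,278) and the vise with the blade at (252,195). In the top view, the calipers are at (265,225), tips up in the image (away from the robot), and the vise is at (410,215).

```bash
cat > h.py <<'E'
import numpy as np,cv2,pickle
from scipy.spatial.transform import Rotation as R
def load(n): return pickle.load(open(n+".pkl","rb"))
def ray(c,u,v):
    d=np.array([(u-c["cx"])/c["fx"],-(v-c["cy"])/c["fy"],-1.0]); return R.from_rotvec(c["rotation"]).apply(d)
def plane(c,u,v,z):
    d=ray(c,u,v); return c["eye"]+d*(z-c["eye"][2])/d[2]
def proj(c,P):
    p=R.from_rotvec(c["rotation"]).inv().apply(np.array(P,float)-c["eye"]); p=np.atleast_2d(p)
    return np.c_[c["cx"]+c["fx"]*p[:,0]/-p[:,2], c["cy"]+c["fy"]*p[:,1]/p[:,2]]
def dpt(c,u,v): 
    return c["eye"]+ray(c,u,v)*c["depth"][int(round(v)),int(round(u))]
def tri(c1,p1,c2,p2):
    a,b=ray(c1,*p1),ray(c2,*p2); A=np.c_[a,-b]; s=np.linalg.lstsq(A,c2["eye"]-c1["eye"],rcond=None)[0]
    P,Q=c1["eye"]+a*s[0],c2["eye"]+b*s[1]; return (P+Q)/2,np.linalg.norm(P-Q)
def crop(c,x0,y0,w,h,k,fn): cv2.imwrite("pics/"+fn,cv2.resize(c["img"][y0:y0+h,x0:x0+w],None,fx=k,fy=k,interpolation=cv2.INTER_CUBIC))
E
python3 - <<'E'
from h import *
s,t=load("scene0"),load("top0")
crop(s,320,270,120,110,6,"s_cal.png"); crop(s,200,150,100,100,6,"s_vise.png")
crop(t,225,180,75,90,6,"t_cal.png"); crop(t,360,185,100,60,8,"t_vise.png")
E
```

```text
(no output)
```

View pics/s_cal.png

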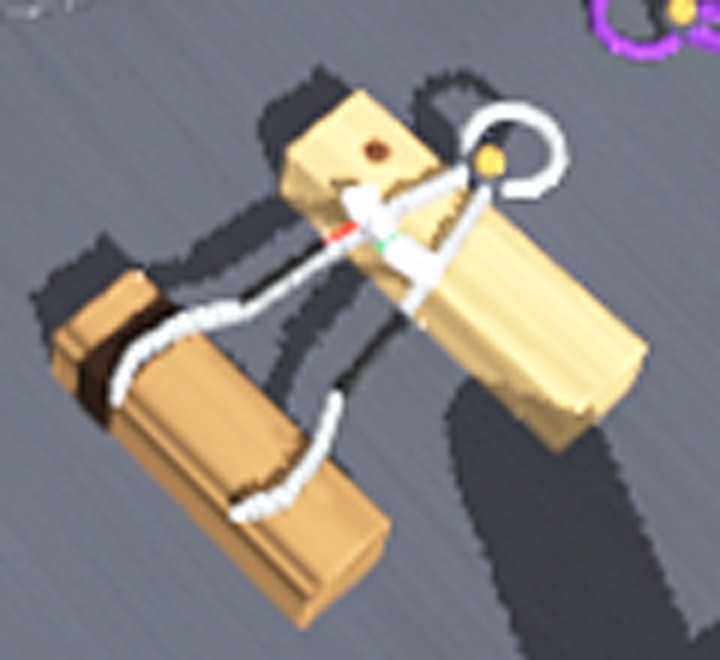

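View pics/s_vise.png

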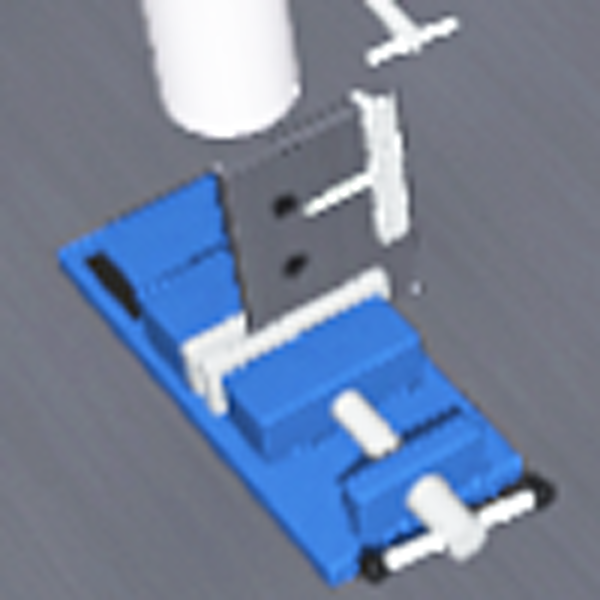

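View pics/t_cal.png

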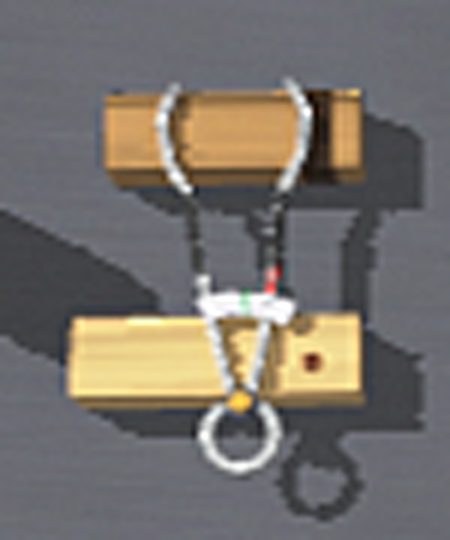

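View pics/t_vise.png

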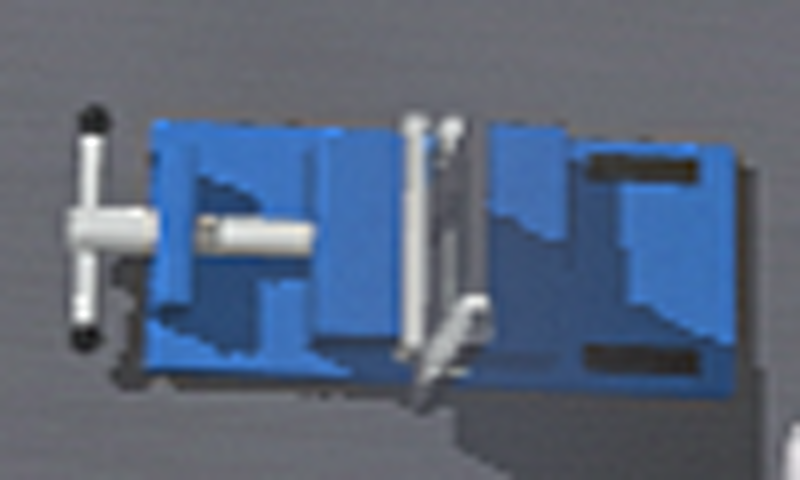

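Run:
```python
from h import *
s,t=load("scene0"),load("top0")
def blob(c,m,box,lab):
    x0,y0,w,h=box; mm=np.zeros(m.shape,np.uint8); mm[y0:y0+h,x0:x0+w]=m[y0:y0+h,x0:x0+w]
    v,u=np.nonzero(mm); print(lab,len(u),u.mean().round(2),v.mean().round(2)); return (u.mean(),v.mean())
def hsv(c): return cv2.cvtColor(c["img"],cv2.COLOR_BGR2HSV)
P={}
for n,c,box in(("s",s,(320,270,120,80)),("t",t,(225,215,75,50))):
    H=hsv(c); h,sa,v=H[...,0],H[...,1],H[...,2]
    P[n,"y"]=blob(c,(h>18)&(h<28)&(sa>170)&(v>150),box,"yellow")
    P[n,"r"]=blob(c,((h<6)|(h>174))&(sa>130)&(v>150),box,"red")
    P[n,"g"]=blob(c,(h>45)&(h<85)&(sa>60)&(v>120),box,"green")
for k,z in(("y",.055),("r",.049),("g",.051)):
    print(k,tri(s,P["s",k],t,P["t",k]),plane(s,*P["s",k],z),plane(t,*P["t",k],z))
# tips
def full(x0,y0,k,u,v): return ((u+.5)/k+x0-.5,(v+.5)/k+y0-.5)
for lab,a,b,z in(("tipR",(118,398),(288,84),.043),("tipL",(238,512),(174,88),.043)):
    p,q=full(320,270,6,*a),full(225,180,6,*b); print(lab,tri(s,p,t,q),plane(s,*p,z),plane(t,*q,z))
for lab,a,b,z in(("timber near corner R far",(285,160),(362,318),.038),):
    p,q=full(320,270,6,*a),full(225,180,6,*b); print(lab,tri(s,p,t,q))
for lab,p in(("bfront top",(375,97)),("bback top",(222,172)),("weld low",(390,240)),("mark R",(372,180)),("mark L",(308,208))):
    p=full(200,150,6,*p); print(lab,plane(s,*p,.16),plane(s,*p,.115),dpt(s,*p))
for lab,p in(("weldtop",(478,300)),("rear",(450,125)),("rear2",(480,125)),("mid",(465,220))):
    p=full(360,185,8,*p); print(lab,plane(t,*p,.16),dpt(t,*p))
print("origin",proj(t,[[0,0,0],[.7,.25,.0]]))
from scipy.spatial.transform import Rotation as R
print(R.from_rotvec([0.30452779,1.5492736,-0.30694896]).as_matrix().round(3))
```

```text
yellow 0 nan nan
red 4 376.5 308.25
green 3 383.67 310.0
yellow 4 264.5 246.5
red 2 270.0 227.5
green 1 266.0 228.0
 ** On entry to DLASCL parameter number  4 had an illegal value
 ** On entry to DLASCL parameter number  4 had an illegal value
 ** On entry to DLASCL parameter number  4 had an illegal value
 ** On entry to DLASCL parameter number  4 had an illegal value
 ** On entry to DLASCL parameter number  5 had an illegal value
 ** On entry to DLASCL parameter number  4 had an illegal value<stdin>:5: RuntimeWarning: Mean of empty slice.
  ret = ret.dtype.type(ret / rcount)
Traceback (most recent call last):
  File "h.py", line 14, in tri
    a,b=ray(c1,*p1),ray(c2,*p2); A=np.c_[a,-b]; s=np.linalg.lstsq(A,c2["eye"]-c1["eye"],rcond=None)[0]
                                                  ~~~~~~~~~~~~~~~^^^^^^^^^^^^^^^^^^^^^^^^^^^^^^^^^^
numpy.linalg.LinAlgError: SVD did not converge in Linear Least Squares
```

```bash
cat > m.py <<'E'
from h import *
s,t=load("scene0"),load("top0")
np.set_printoptions(precision=4,suppress=True)
def full(x0,y0,k,u,v): return ((u+.5)/k+x0-.5,(v+.5)/k+y0-.5)
for lab,a,b,z in(("pivot",(489,160),(239,400),.055),("green",(385,242),(246,301),.051),("tipR",(118,398),(288,84),.043),("tipL",(238,512),(174,88),.043),("timberN farR",(285,160),(362,318),.038),("timberN farL",(565,412),(72,318),.038),("timberF farR",(55,335),(362,93),.038),("timberF farL",(300,590),(105,95),.038)):
    p,q=full(320,270,6,*a),full(225,180,6,*b); print(lab,*tri(s,p,t,q),plane(s,*p,z),plane(t,*q,z))
for lab,p in(("bfront top",(357,97)),("bback top",(222,172)),("weld low",(390,240)),("mark R",(372,180)),("mark L",(308,208))):
    p=full(200,150,6,*p); print(lab,plane(s,*p,.16),plane(s,*p,.115),dpt(s,*p))
for lab,p in(("weldtop",(478,300)),("rear",(450,125)),("rear2",(480,125)),("mid",(465,220))):
    p=full(360,185,8,*p); print(lab,plane(t,*p,.16),dpt(t,*p))
print("origin",proj(t,[[0,0,0],[.7,.25,.0]]))
print(R.from_rotvec([0.30452779,1.5492736,-0.30694896]).as_matrix().round(3))
E
python3 m.py
python3 - <<'E'
from h import *
s,t=load("scene0"),load("top0")
crop(s,230,160,45,45,13,"s_blade.png"); crop(t,405,195,30,45,13,"t_blade.png")
E
```

```text
pivot [0.4827 0.2216 0.0515] 0.0023002006235019034 [0.4838 0.2238 0.055 ] [0.4827 0.2202 0.055 ]
green [0.5397 0.2239 0.046 ] 0.0019231807240368945 [0.5414 0.2264 0.051 ] [0.5392 0.2225 0.051 ]
tipR [0.6677 0.2134 0.0407] 0.0020536907684002097 [0.6678 0.215  0.043 ] [0.6677 0.2123 0.043 ]
tipL [0.6598 0.2777 0.042 ] 0.003128388624064386 [0.6593 0.2793 0.043 ] [0.6605 0.2763 0.043 ]
timberN farR [0.5391 0.1614 0.0237] 0.003515873323747309 [0.5444 0.1684 0.038 ] [0.5372 0.1587 0.038 ]
timberN farL [0.5257 0.3201 0.0354] 0.0005340978901750338 [0.527  0.3205 0.038 ] [0.525  0.3198 0.038 ]
timberF farR [0.6684 0.1726 0.0298] 0.0030094600037864354 [0.6701 0.177  0.038 ] [0.6671 0.1707 0.038 ]
timberF farL [0.6564 0.3156 0.0342] 0.0017478902891066017 [0.6581 0.3158 0.038 ] [0.6548 0.3156 0.038 ]
bfront top [ 0.579  -0.2668  0.16  ] [ 0.5581 -0.3087  0.115 ] [ 0.5799 -0.2649  0.162 ]
bback top [ 0.6519 -0.2612  0.16  ] [ 0.6347 -0.3028  0.115 ] [ 0.6521 -0.2606  0.1606]
weld low [ 0.6132 -0.1841  0.16  ] [ 0.5941 -0.2218  0.115 ] [ 0.5739 -0.2615  0.0676]
mark R [ 0.6007 -0.219   0.16  ] [ 0.5809 -0.2585  0.115 ] [ 0.5812 -0.258   0.1156]
mark L [ 0.6323 -0.2207  0.16  ] [ 0.6141 -0.2603  0.115 ] [ 0.6148 -0.2588  0.1168]
weldtop [ 0.5771 -0.2683  0.16  ] [ 0.5749 -0.2668  0.1688]
rear [ 0.6472 -0.2546  0.16  ] [ 0.6781 -0.2714  0.0542]
rear2 [ 0.6481 -0.2664  0.16  ] [ 0.6453 -0.2649  0.1694]
mid [ 0.6089 -0.262   0.16  ] [ 0.6115 -0.2635  0.1504]
origin [[319.8739 402.7885]
 [263.885  187.392 ]]
[[-0.     0.38   0.925]
 [-0.001  0.925 -0.38 ]
 [-1.    -0.002  0.   ]]
```

View pics/s_blade.png

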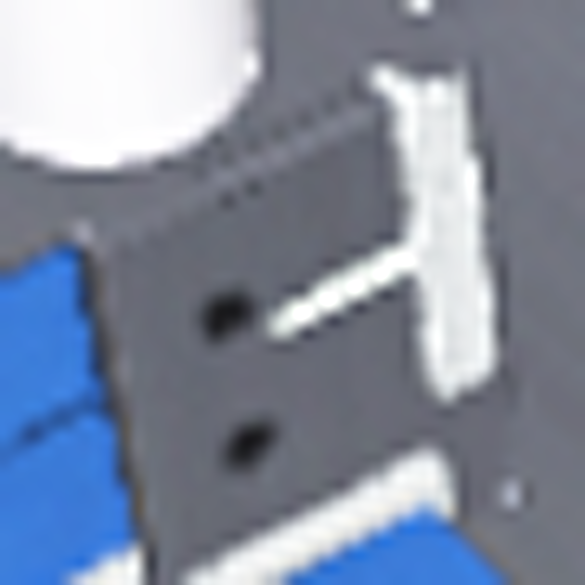

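View pics/t_blade.png

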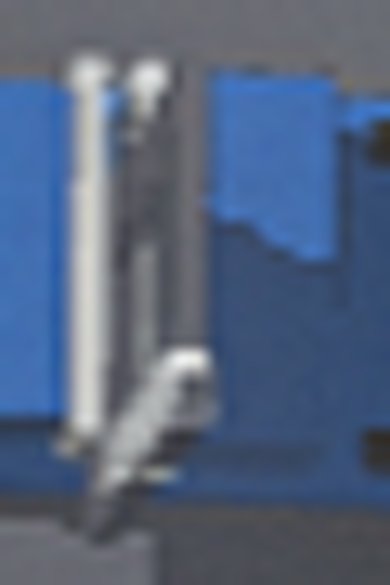

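The zooms show the weld build-up at (385–490, 75–390) in the scene crop, the chalk line at (270,325)–(415,250) and two dark holes. The blade runs roughly along world x at y≈-0.265. I'll fit its face from depth.

Run:
```python
from h import *
np.set_printoptions(precision=4,suppress=True)
for n in("scene0","top0"):
    c=load(n); D=c["depth"]; v,u=np.nonzero(D>0)
    d=np.c_[(u-c["cx"])/c["fx"],-(v-c["cy"])/c["fy"],-np.ones(len(u))]
    X=c["eye"]+R.from_rotvec(c["rotation"]).apply(d)*D[v,u][:,None]
    tab=(X[:,0]>.3)&(X[:,0]<.5)&(X[:,1]>-.1)&(X[:,1]<.05)&(abs(X[:,2])<.03); print(n,"table z",np.median(X[tab,2]),X[tab,2].std())
    m=(X[:,0]>.55)&(X[:,0]<.68)&(X[:,1]>-.29)&(X[:,1]<-.24)&(X[:,2]>.068)&(X[:,2]<.17)
    P=X[m];uv=np.c_[u,v][m]; print(len(P),P.min(0),P.max(0))
    br=c["img"][uv[:,1],uv[:,0]].mean(1)
    f=P[(P[:,0]>.60)&(P[:,0]<.65)&(P[:,2]<.15)]
    A=np.c_[f[:,0]-.6,f[:,2]-.115,np.ones(len(f))]
    for _ in range(4):
        co=np.linalg.lstsq(A,f[:,1],rcond=None)[0]; r=f[:,1]-A@co; k=abs(r)<2.5*r.std(); A,f=A[k],f[k]
    print("face y = a(x-.6)+b(z-.115)+c",co,r.std(),len(f))
    for z0 in np.arange(.075,.17,.01):
        q=P[abs(P[:,2]-z0)<.005]
        if len(q)>3: print(z0.round(3),"xmin",np.sort(q[:,0])[:3],"y there",q[np.argsort(q[:,0])[:3],1],"xmax",np.sort(q[:,0])[-2:])
    w=P[(br>170)&(P[:,0]<.605)]; print("weld",len(w),w.min(0),w.max(0),np.median(w,0))
    tp=P[(P[:,2]>.157)]; print("top pts",len(tp),np.polyfit(tp[:,0]-.6,tp[:,1],1),tp[:,0].min(),tp[:,0].max())
    # timbers
    tm=(X[:,0]>.47)&(X[:,0]<.68)&(X[:,1]>.14)&(X[:,1]<.34)&(X[:,2]>.03)&(X[:,2]<.07); q=X[tm]
    print("timbers/caliper",np.percentile(q[:,2],[5,25,50,75,95]))
```

```text
scene0 table z 0.00011202982393765382 0.006001738812020523
794 [ 0.5605 -0.2687  0.0681] [ 0.6547 -0.252   0.1639]
face y = a(x-.6)+b(z-.115)+c [ 0.0208 -0.0072 -0.2586] 0.0016089171163714076 338
0.075 xmin [0.5613 0.5636 0.5646] y there [-0.2623 -0.2585 -0.2621] xmax [0.6522 0.654 ]
0.085 xmin [0.5611 0.5613 0.5634] y there [-0.2607 -0.2609 -0.2575] xmax [0.6534 0.6536]
0.095 xmin [0.565  0.5651 0.5671] y there [-0.2592 -0.2584 -0.2558] xmax [0.6528 0.6538]
0.105 xmin [0.5626 0.5651 0.5658] y there [-0.2611 -0.2577 -0.2557] xmax [0.6525 0.6528]
0.115 xmin [0.5612 0.5619 0.5626] y there [-0.2611 -0.2612 -0.2591] xmax [0.6545 0.6547]
0.125 xmin [0.5661 0.5665 0.5669] y there [-0.2571 -0.2575 -0.256 ] xmax [0.6537 0.6537]
0.135 xmin [0.5627 0.5645 0.566 ] y there [-0.2616 -0.2588 -0.2565] xmax [0.6529 0.6535]
0.145 xmin [0.5605 0.5614 0.5618] y there [-0.2638 -0.2614 -0.2618] xmax [0.6529 0.6537]
0.155 xmin [0.5614 0.5618 0.5643] y there [-0.2652 -0.26   -0.2603] xmax [0.653  0.6531]
0.165 xmin [0.5687 0.5712 0.5716] y there [-0.2583 -0.2645 -0.2584] xmax [0.6509 0.6526]
weld 158 [ 0.5
[... 780 characters left out ...]
re [-0.2686 -0.2662 -0.2634] xmax [0.6444 0.6482]
0.125 xmin [0.5654 0.5693 0.5719] y there [-0.2642 -0.2645 -0.2639] xmax [0.6358 0.6503]
0.135 xmin [0.5583 0.5593 0.5595] y there [-0.27   -0.2654 -0.2625] xmax [0.6414 0.6466]
0.145 xmin [0.5591 0.5647 0.5696] y there [-0.2682 -0.2644 -0.263 ] xmax [0.6389 0.643 ]
0.155 xmin [0.558  0.5582 0.5586] y there [-0.268  -0.2652 -0.2714] xmax [0.6462 0.6474]
0.165 xmin [0.5596 0.5612 0.5637] y there [-0.2668 -0.2709 -0.2702] xmax [0.646  0.6481]
weld 16 [ 0.5633 -0.27    0.0888] [ 0.5774 -0.2626  0.1688] [ 0.5728 -0.2637  0.1374]
top pts 56 [ 0.0251 -0.2676] 0.5580290312930947 0.6481058075143742
timbers/caliper [0.032  0.0356 0.039  0.043  0.052 ]
```

The two views disagree by 3–6 mm at the blade, so the final placing needs a relative measurement of tips against blade in the same pictures. I'll turn the tool towards the calipers' yaw of about 7.5° first.

```bash
cat >> h.py <<'E'
def go(x,y,z,yaw=None):
    """needed shift (tool axes, cm) and turn(deg) to TCP x,y,z; yaw = caliper yaw (deg) of tool y from world y"""
    from workcell import robot
    s=robot.state(); M=R.from_rotvec(s["tool_rot"]).as_matrix()
    d=M.T@(np.array([x,y,z])-s["position"])*100
    cy=np.degrees(np.arctan2(-M[0,1],M[1,1]))
    print("t",round(s["clock"],2),"pos",s["position"].round(4),"yaw",cy.round(2),"xaxis",M[:,0].round(4),"open",s["opening"].round(4),"F",s["wrist_force"].round(2))
    print("shift cm",d.round(2),"turn",None if yaw is None else -(yaw-cy).round(2))
E
python3 -m pendant '[[0,0,0,-7.5],[0,0,0,-7.5],[0,0,0,-7.5],[0,0,0,-7.4],[0,0,0,0]]' 100; python3 -c "
from h import *
go(.582,.235,.20,7.5)"
```

```text
clock: 0.6
position: [0.2461, 0.5991, 0.2352]
tool_rot: [-0.124, 1.57, 0.114]
wrist_force: [0.0, 0.4, -0.7]
opening: 0.0878Traceback (most recent call last):
  File "<string>", line 3, in <module>
    go(.582,.235,.20,7.5)
    ~~^^^^^^^^^^^^^^^^^^^
  File "h.py", line 23, in go
    print("t",round(s["clock"],2),"pos",s["position"].round(4),"yaw",cy.round(2),"xaxis",M[:,0].round(4),"open",s["opening"].round(4),"F",s["wrist_force"].round(2))
                                                                                                                ^^^^^^^^^^^^^^^^^^
AttributeError: 'float' object has no attribute 'round'
```

```bash
sed -i 's/s\["opening"\].round(4)/round(s["opening"],4)/' h.py; python3 -c "
from h import *
go(.582,.235,.20,7.5)"
```

```text
t 0.6 pos [0.2461 0.5991 0.2352] yaw 8.7 xaxis [-0.002  -0.0065 -1.    ] open 0.0878 F [ 0.    0.42 -0.67]
shift cm [  3.69 -41.05  27.71] turn 1.2
```

```bash
python3 -m pendant '[[0,-4.1,2.7,0],[0.2,-4.1,2.7,0],[0.2,-4.1,2.7,0],[0.2,-4.1,2.7,0],[0.2,-4.1,2.7,0]]'; python3 -m pendant '[[0.2,-4.1,2.8,0],[0.2,-4.1,2.8,0],[0.2,-4.1,2.8,0],[0.2,-4.1,2.8,0],[0,0,0,0]]';python3 -c "
from h import *
go(.582,.235,.20,7.5)"
```

```text
clock: 1.1
position: [0.406, 0.4179, 0.2256]
tool_rot: [-0.118, 1.575, 0.115]
wrist_force: [0.4, -0.0, 0.1]
opening: 0.0882
clock: 1.6
position: [0.5447, 0.2611, 0.2165]
tool_rot: [-0.097, 1.574, 0.087]
wrist_force: [0.4, 0.1, 1.1]
opening: 0.0883
t 1.6 pos [0.5447 0.2611 0.2165] yaw 6.72 xaxis [-0.0052 -0.0069 -1.    ] open 0.0883 F [0.42 0.15 1.12]
shift cm [ 1.65 -3.02  3.41] turn -0.78
```

```bash
python3 -m pendant '[[0,-2.0,2.3,-0.8],[0,-1.2,1.3,0],[2,0,0,0],[4,0,0,0],[0,0,0,0]]';python3 - <<'E'
from h import *
from workcell import robot
for n in("scene","top"):
    c=robot.camera(n); pickle.dump(c,open(n+"1.pkl","wb"))
    if n=="scene": crop(c,290,200,180,180,4,"s1.png")
    else: crop(c,210,150,120,120,5,"t1.png")
go(.582,.235,.08,7.5)
E
```

```text
clock: 2.1
position: [0.5857, 0.2326, 0.1551]
tool_rot: [-0.094, 1.575, 0.086]
wrist_force: [-0.4, 0.7, -1.4]
opening: 0.0879
t 2.2 pos [0.5889 0.2343 0.1602] yaw 6.64 xaxis [ 0.0023 -0.0017 -1.    ] open 0.0882 F [ 0.23  0.33 -0.23]
shift cm [ 8.02  0.16 -0.7 ] turn -0.86
```

View pics/s1.png

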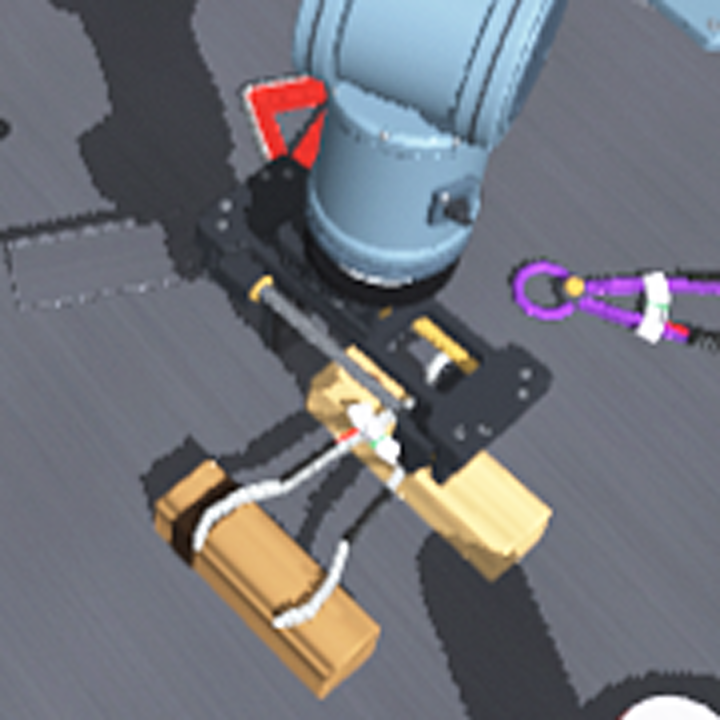

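View pics/t1.png

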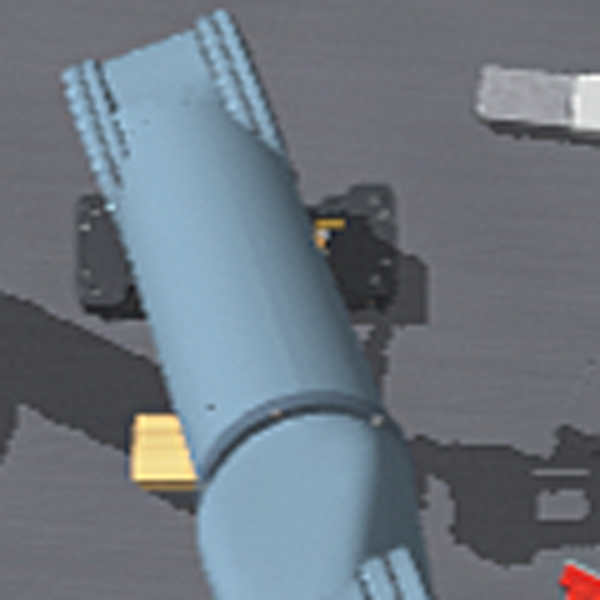

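The scene view shows the open gripper above and behind the plates, with the calipers undisturbed. The arm hides the calipers in the top view. I'll descend in steps.

```bash
python3 -m pendant '[[3,0.1,-0.7,-0.9],[3,0,0,0],[2,0,0,0],[0,0,0,0]]';python3 -c "
from h import *
go(.582,.235,.026,7.5)"
```

```text
clock: 2.6
position: [0.5873, 0.2402, 0.0881]
tool_rot: [-0.099, 1.553, 0.107]
wrist_force: [0.7, 0.0, -0.8]
opening: 0.088
t 2.6 pos [0.5873 0.2402 0.0881] yaw 7.54 xaxis [ 0.0153  0.006  -0.9999] open 0.088 F [ 0.67  0.   -0.8 ]
shift cm [ 6.2  -0.47 -0.7 ] turn 0.04
```

```bash
python3 -m pendant '[[0,-0.4,-0.5,0],[0,0,0,0],[0,0,0,0]]';python3 -c "
from h import *
go(.582,.235,.026,7.5)
go(.582,.235,.026,7.5)"; python3 -m pendant '[[0,0,0,0]]';python3 -c "
from h import *
go(.582,.235,.026,7.5)"
```

```text
clock: 2.9
position: [0.5854, 0.2375, 0.0939]
tool_rot: [-0.096, 1.546, 0.109]
wrist_force: [0.2, -0.6, 0.7]
opening: 0.0879
t 2.9 pos [0.5854 0.2375 0.0939] yaw 7.52 xaxis [ 0.022   0.0096 -0.9997] open 0.0879 F [ 0.16 -0.6   0.74]
shift cm [ 6.78 -0.24 -0.53] turn 0.02
t 2.9 pos [0.5854 0.2375 0.0939] yaw 7.52 xaxis [ 0.022   0.0096 -0.9997] open 0.0879 F [ 0.16 -0.6   0.74]
shift cm [ 6.78 -0.24 -0.53] turn 0.02
clock: 3.0
position: [0.5861, 0.2377, 0.0952]
tool_rot: [-0.096, 1.544, 0.109]
wrist_force: [-0.2, -0.1, 0.7]
opening: 0.0883
t 3.0 pos [0.5861 0.2377 0.0952] yaw 7.51 xaxis [ 0.0238  0.0104 -0.9997] open 0.0883 F [-0.18 -0.1   0.66]
shift cm [ 6.91 -0.26 -0.62] turn 0.01
```

```bash
python3 -m pendant '[[2,-0.1,-0.3,0],[2,-0.1,-0.2,0],[1,0,0,0],[0,0,0,0],[0,0,0,0]]';python3 -c "
from h import *
go(.582,.235,.026,7.5)"; python3 -m pendant '[[0,0,0,0],[0,0,0,0]]';python3 -c "
from h import *
go(.582,.235,.026,7.5)"
```

```text
clock: 3.5
position: [0.5859, 0.237, 0.0479]
tool_rot: [-0.093, 1.537, 0.111]
wrist_force: [-0.2, -0.6, -0.4]
opening: 0.0882
t 3.5 pos [0.5859 0.237  0.0479] yaw 7.48 xaxis [ 0.0303  0.0135 -0.9994] open 0.0882 F [-0.24 -0.57 -0.37]
shift cm [ 2.17 -0.17 -0.48] turn -0.02
clock: 3.7
position: [0.5869, 0.2374, 0.0494]
tool_rot: [-0.092, 1.535, 0.111]
wrist_force: [-0.2, 0.3, -0.2]
opening: 0.0879
t 3.7 pos [0.5869 0.2374 0.0494] yaw 7.47 xaxis [ 0.0322  0.0144 -0.9994] open 0.0879 F [-0.17  0.26 -0.21]
shift cm [ 2.32 -0.2  -0.6 ] turn -0.03
```

```bash
python3 -m pendant '[[1.5,-0.2,-0.5,0],[0.9,0,-0.1,0],[0,0,0,0]]';python3 -c "
from h import *
go(.582,.235,.026,7.5)"
```

```text
clock: 4.0
position: [0.5837, 0.2359, 0.0267]
tool_rot: [-0.091, 1.531, 0.113]
wrist_force: [-0.1, -0.5, -0.0]
opening: 0.088
t 4.0 pos [0.5837 0.2359 0.0267] yaw 7.47 xaxis [ 0.0359  0.0162 -0.9992] open 0.088 F [-0.1  -0.52 -0.03]
shift cm [ 0.06 -0.07 -0.18] turn -0.03
```

```bash
python3 -m pendant '[[0.05,-0.05,-0.1,0],[0.07,0,-0.05,0],[0.07,0,-0.05,0],[0.07,0,-0.05,0],[0.07,0,-0.05,0]]' 36.4;python3 -c "
from h import *
go(.582,.235,.026,7.5)"
```

```text
clock: 4.5
position: [0.5825, 0.2362, 0.025]
tool_rot: [-0.09, 1.528, 0.114]
wrist_force: [-0.4, 1.5, 4.2]
opening: 0.0499
t 4.5 pos [0.5825 0.2362 0.025 ] yaw 7.49 xaxis [ 0.0391  0.0181 -0.9991] open 0.0499 F [-0.42  1.46  4.24]
shift cm [-0.1  -0.12 -0.06] turn -0.01
```

```bash
python3 -m pendant '[[0.03,0,-0.03,0],[0.03,0,-0.03,0],[0.03,0,-0.03,0]]';python3 - <<'E'
from h import *
from workcell import robot
go(.582,.235,.026,7.5)
c=robot.camera("scene"); pickle.dump(c,open("scene2.pkl","wb")); crop(c,300,270,120,100,6,"s2.png")
go(.582,.235,.026,7.5)
E
```

```text
clock: 4.8
position: [0.5825, 0.2383, 0.0252]
tool_rot: [-0.089, 1.525, 0.117]
wrist_force: [0.0, -0.1, 3.6]
opening: 0.0324
t 4.8 pos [0.5825 0.2383 0.0252] yaw 7.58 xaxis [ 0.0416  0.0209 -0.9989] open 0.0324 F [ 0.04 -0.07  3.59]
shift cm [-0.08 -0.31 -0.09] turn 0.08
t 4.85 pos [0.5825 0.2383 0.0252] yaw 7.58 xaxis [ 0.0417  0.0209 -0.9989] open 0.0321 F [-1.23  1.08  2.96]
shift cm [-0.08 -0.32 -0.09] turn 0.08
```

View pics/s2.png

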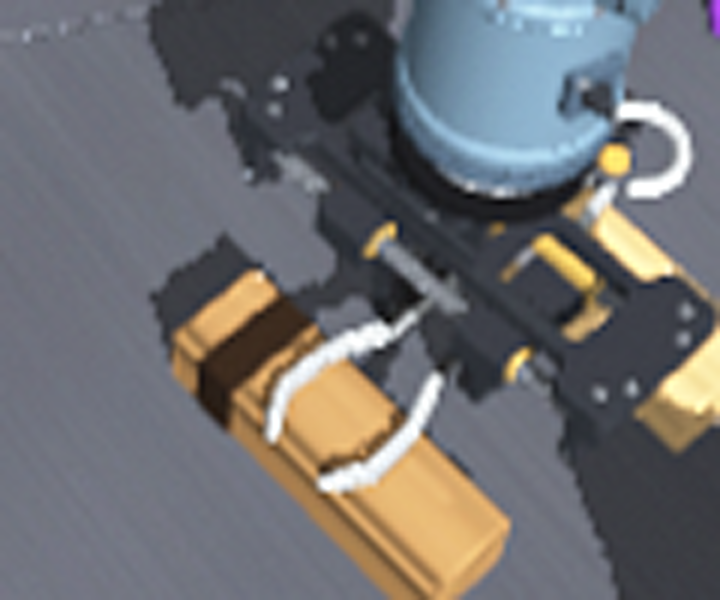

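The jaws stopped at 32.1–32.4 mm and the tips have closed in symmetrically, at (272,435) and (325,483) in the crop. Now I'll lift.

```bash
python3 -m pendant '[[-1,0,0,0],[-2,0,0,0],[-3,0,0,0],[-3,0,0,0],[-2,0,0,0]]';python3 -c "
from h import *
go(.435,-.266,.15,1.45)"
```

```text
clock: 5.35
position: [0.5732, 0.2308, 0.1347]
tool_rot: [-0.093, 1.539, 0.109]
wrist_force: [0.3, -0.7, -0.4]
opening: 0.0325
t 5.35 pos [0.5732 0.2308 0.1347] yaw 7.41 xaxis [ 0.0291  0.0119 -0.9995] open 0.0325 F [ 0.27 -0.72 -0.44]
shift cm [ -2.53 -47.47 -20.04] turn 5.96
```

```bash
python3 -m pendant '[[-0.4,-2,-0.9,1.2],[-0.4,-3.5,-1.5,1.2],[-0.3,-4,-1.7,1.2],[-0.3,-4,-1.7,1.2],[-0.2,-4,-1.7,1.2]]';python3 -m pendant '[[-0.2,-4,-1.7,0],[-0.2,-4,-1.7,0],[-0.2,-4,-1.7,0],[-0.2,-4,-1.7,0],[0,-2,-0.8,0]]';python3 -c "
from h import *
go(.435,-.266,.15,1.45)"
```

```text
clock: 5.85
position: [0.5116, 0.0497, 0.1513]
tool_rot: [-0.01, 1.536, 0.034]
wrist_force: [0.8, -1.0, -1.0]
opening: 0.0319
clock: 6.35
position: [0.431, -0.1444, 0.1556]
tool_rot: [-0.005, 1.541, 0.025]
wrist_force: [0.4, 0.4, -2.4]
opening: 0.0324
t 6.35 pos [ 0.431  -0.1444  0.1556] yaw 1.11 xaxis [ 0.03    0.0131 -0.9995] open 0.0324 F [ 0.4   0.39 -2.42]
shift cm [  0.41 -12.17   0.15] turn -0.34
```

```bash
python3 -m pendant '[[0,-3.5,0,-0.3],[0,-3.5,0,0],[0,-2.8,0,0],[0,-1.2,0,0],[0,-0.3,0,0]]';python3 - <<'E'
from h import *
from workcell import robot
go(.435,-.266,.115,1.45)
for n in("scene","top"):
    c=robot.camera(n); pickle.dump(c,open(n+"3.pkl","wb"))
    if n=="scene": crop(c,210,100,130,130,6,"s3.png")
    else: crop(c,330,160,160,120,5,"t3.png")
go(.435,-.266,.115,1.45)
E
```

```text
clock: 6.85
position: [0.4264, -0.2655, 0.1549]
tool_rot: [-0.001, 1.546, 0.021]
wrist_force: [-0.3, 1.2, -1.7]
opening: 0.0321
t 6.85 pos [ 0.4264 -0.2655  0.1549] yaw 0.85 xaxis [ 0.025   0.013  -0.9996] open 0.0321 F [-0.29  1.22 -1.66]
shift cm [ 4.01 -0.11  0.75] turn -0.6
t 6.95 pos [ 0.4268 -0.264   0.1548] yaw 0.97 xaxis [ 0.0249  0.0136 -0.9996] open 0.0321 F [-0.21 -0.02 -1.47]
shift cm [ 4.   -0.27  0.72] turn -0.48
```

View pics/s3.png

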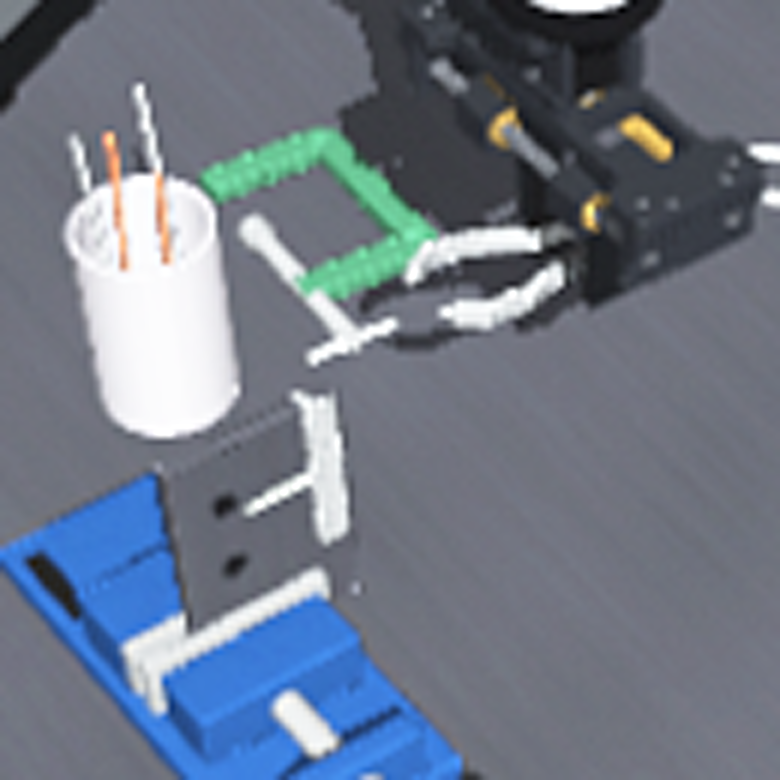

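View pics/t3.png

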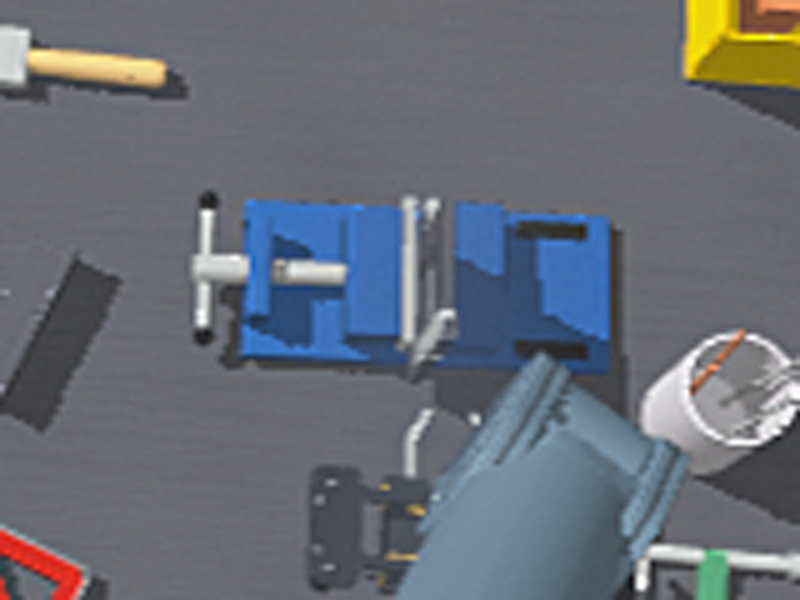

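Both views show the two tips now: crop (413,275) and (443,313) in the scene view, (428,412) and (475,418) in the top view. I'll measure tips and blade together.

Run:
```python
from h import *
s,t=load("scene3"),load("top3")
crop(s,270,132,40,26,20,"s3z.png"); crop(t,400,215,40,40,15,"t3z.png")
```

```text
(no output)
```

View pics/s3z.png

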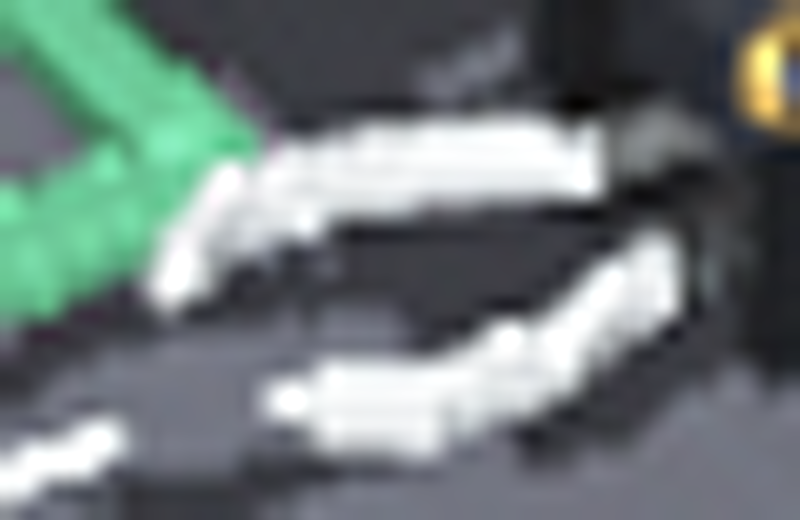

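View pics/t3z.png

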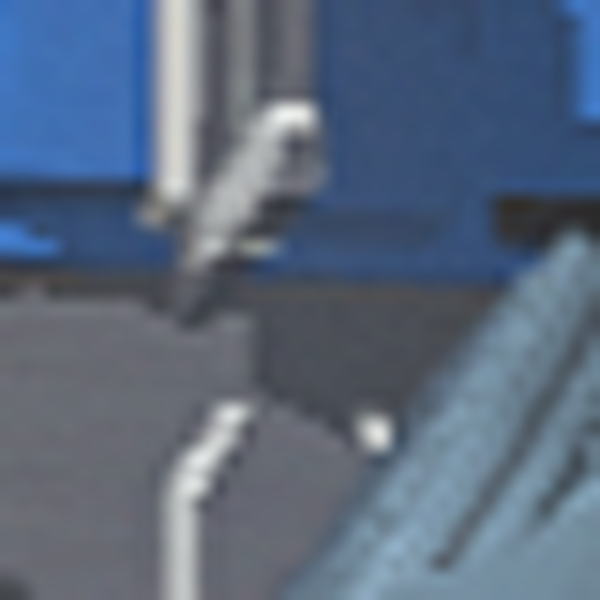

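```bash
cat > m3.py <<'E'
from h import *
np.set_printoptions(precision=4,suppress=True)
s,t=load("scene3"),load("top3")
def full(x0,y0,k,u,v): return ((u+.5)/k+x0-.5,(v+.5)/k+y0-.5)
S=lambda u,v:full(270,132,20,u,v); T=lambda u,v:full(400,215,15,u,v)
for l,a,b in(("L",(265,402),(240,408)),("R",(165,300),(370,422))):
    print(l,*tri(s,S(*a),t,T(*b)),"scene z.17",plane(s,*S(*a),.17),"top z.17",plane(t,*T(*b),.17))
print("mark top",plane(t,*T(263,245),.115), "weldtop back centre",plane(t,*T(294,103),.157))
# blade in scene: crop 210,100 k6
F=lambda u,v:full(210,100,6,u,v)
print("scene weld top-left corner(back) ",plane(s,*F(300,397),.157),"weld top right",plane(s,*F(332,397),.157),"chalk end",plane(s,*F(312,478),.115),"weld low front",plane(s,*F(348,525),.069), "bback top",plane(s,*F(160,468),.16))
for P in([.5113,-.2512,.1704],[.5113,-.2732,.1704]):
    print("pred px scene crop",((proj(s,P)[0]-[270,132]+.5)*20-.5),"top",((proj(t,P)[0]-[400,215]+.5)*15-.5))
E
python3 m3.py
```

```text
L [ 0.5088 -0.2553  0.1823] 2.6307786739391608e-05 scene z.17 [ 0.502  -0.2668  0.17  ] top z.17 [ 0.5114 -0.2573  0.17  ]
R [ 0.5081 -0.2819  0.1806] 0.000583820550324764 scene z.17 [ 0.502  -0.2919  0.17  ] top z.17 [ 0.5105 -0.284   0.17  ]
mark top [ 0.5588 -0.2697  0.115 ] weldtop back centre [ 0.5799 -0.2681  0.157 ]
scene weld top-left corner(back)  [ 0.5765 -0.2688  0.157 ] weld top right [ 0.5647 -0.2605  0.157 ] chalk end [ 0.5802 -0.2596  0.115 ] weld low front [ 0.5623 -0.2637  0.069 ] bback top [ 0.6514 -0.2638  0.16  ]
pred px scene crop [270.5778 491.8881] top [210.8118 405.8959]
pred px scene crop [182.2376 400.6945] top [317.8476 413.8477]
```

Triangulated tips stand 11 mm higher and 6 mm further right than the kinematics predict, so I'll check whether the calipers tilted in the grip by looking at the bow end.

Run:
```python
from h import *
np.set_printoptions(precision=4,suppress=True)
s,t=load("scene3"),load("top3")
crop(s,270,80,100,75,8,"s3b.png")
for P in([.2868,-.2666,.167],[.3268,-.266,.179],[.4268,-.2643,.1738],[.4268,-.264,.1548]):
    print(P,(proj(s,P)[0]-[270,80]+.5)*8-.5,proj(t,P)[0])
```

```text
[0.2868, -0.2666, 0.167] [601.7826 348.1126] [415.6    315.5291]
[0.3268, -0.266, 0.179] [516.2097 364.1508] [416.5913 301.7888]
[0.4268, -0.2643, 0.1738] [289.6399 486.7802] [416.9888 268.8939]
[0.4268, -0.264, 0.1548] [290.7746 528.7681] [415.831  269.7721]
```

View pics/s3b.png

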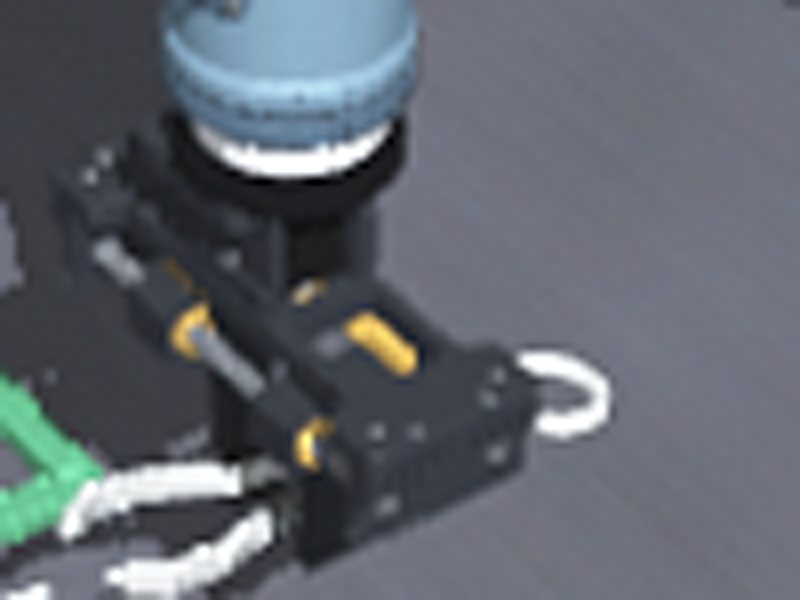

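The bow end sits about 37 crop px lower than predicted and the tips are higher. The calipers pitched about 6° tips-up in the grip, still well held, so I'll steer by the measured tips. Now down to chalk height, still well in front of the edge.

```bash
python3 -m pendant '[[1,0,0.3,-0.5],[1.5,0,0,-0.5],[1.5,0,0,0],[1.5,0,0,0],[0.8,0,0,0]]';python3 - <<'E'
from h import *
from workcell import robot
go(.435,-.264,.088,1.45)
for n in("scene","top"):
    c=robot.camera(n); pickle.dump(c,open(n+"4.pkl","wb"))
    if n=="scene": crop(c,230,140,100,75,8,"s4.png")
    else: crop(c,400,205,45,45,13,"t4.png")
go(.435,-.264,.088,1.45)
E
```

```text
clock: 7.45
position: [0.4344, -0.254, 0.0887]
tool_rot: [-0.024, 1.544, 0.051]
wrist_force: [-0.3, -0.1, -0.8]
opening: 0.0322
t 7.45 pos [ 0.4344 -0.254   0.0887] yaw 2.76 xaxis [ 0.0261  0.0178 -0.9995] open 0.0322 F [-0.31 -0.12 -0.78]
shift cm [ 0.05 -1.    0.01] turn 1.31
t 7.55 pos [ 0.4341 -0.2543  0.0889] yaw 2.74 xaxis [ 0.0255  0.0179 -0.9995] open 0.0323 F [-1.17 -0.42 -1.53]
shift cm [ 0.07 -0.98  0.04] turn 1.29
```

View pics/s4.png

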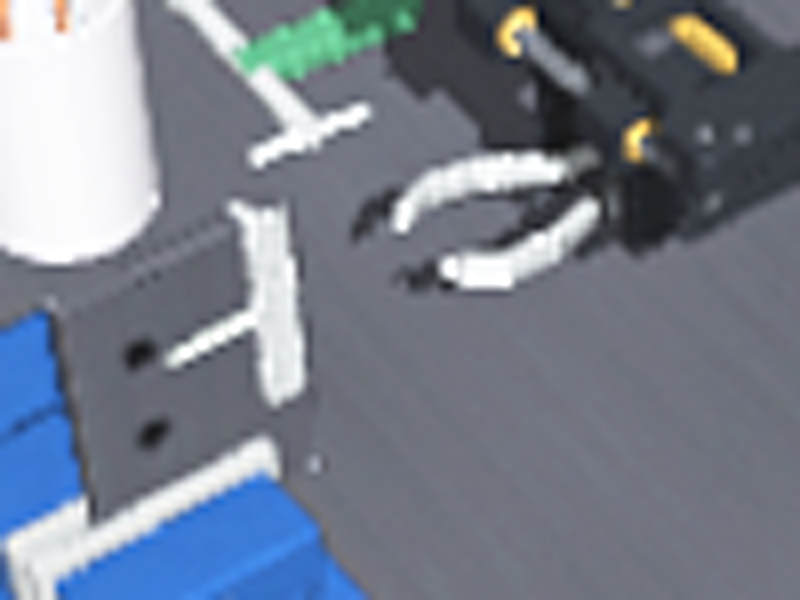

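View pics/t4.png

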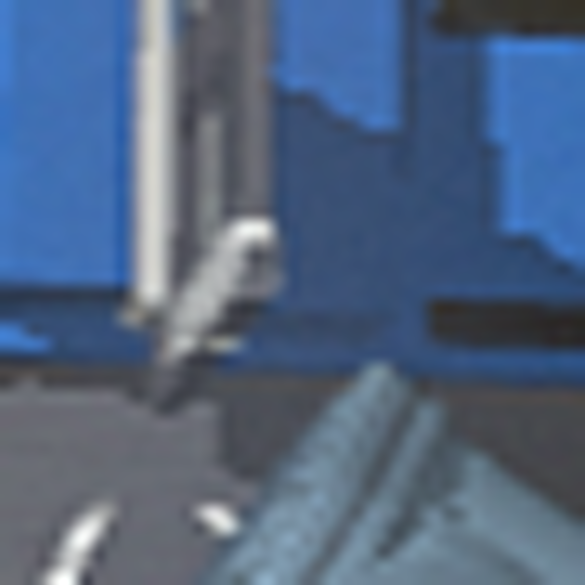

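Run:
```python
from h import *
np.set_printoptions(precision=4,suppress=True)
s,t=load("scene4"),load("top4")
def full(x0,y0,k,u,v): return ((u+.5)/k+x0-.5,(v+.5)/k+y0-.5)
S=lambda u,v:full(230,140,8,u,v); T=lambda u,v:full(400,205,13,u,v)
for l,a,b in(("L",(440,268),(110,508)),("R",(400,230),(232,522))):
    print(l,*tri(s,S(*a),t,T(*b)),"scene z.115",plane(s,*S(*a),.115),"top z.115",plane(t,*T(*b),.115))
print("mark top",plane(t,*T(228,344),.115),"mark line ends",plane(t,*T(212,344),.115),plane(t,*T(244,344),.115))
print("scene weld +y front at z115",plane(s,*S(291,300),.115),"weld low front",plane(s,*S(302,388),.069),"weld top front",plane(s,*S(285,208),.157),"weld back at chalk",plane(s,*S(258,315),.115))
```

```text
L [ 0.5151 -0.2425  0.1152] 0.0003796795384461691 scene z.115 [ 0.5151 -0.2428  0.115 ] top z.115 [ 0.515  -0.2424  0.115 ]
R [ 0.5141 -0.2725  0.1095] 0.002145885321781106 scene z.115 [ 0.5163 -0.2666  0.115 ] top z.115 [ 0.5138 -0.2724  0.115 ]
mark top [ 0.5583 -0.2697  0.115 ] mark line ends [ 0.558  -0.2658  0.115 ] [ 0.5586 -0.2736  0.115 ]
scene weld +y front at z115 [ 0.5659 -0.2597  0.115 ] weld low front [ 0.565  -0.2609  0.069 ] weld top front [ 0.5637 -0.2607  0.157 ] weld back at chalk [ 0.5791 -0.2602  0.115 ]
```

Run:
```python
from h import *
np.set_printoptions(precision=4,suppress=True)
s,t=load("scene4"),load("top4")
def full(x0,y0,k,u,v): return ((u+.5)/k+x0-.5,(v+.5)/k+y0-.5)
S=lambda u,v:full(230,140,8,u,v); T=lambda u,v:full(400,205,13,u,v)
for l,a,b in(("L",(440,266),(112,505)),("R",(398,230),(203,508))):
    print(l,*tri(s,S(*a),t,T(*b)),"scene z.115",plane(s,*S(*a),.115),"top z.115",plane(t,*T(*b),.115))
crop(t,400,230,30,24,25,"t4z.png");crop(s,270,160,35,20,22,"s4z.png")
s,t=load("scene3"),load("top3")
S=lambda u,v:full(270,132,20,u,v); T=lambda u,v:full(400,215,15,u,v)
for l,a,b in(("L",(265,402),(248,405)),("R",(165,300),(360,416))):
    print("prev",l,*tri(s,S(*a),t,T(*b)))
```

```text
L [ 0.5154 -0.2426  0.1164] 0.00028169466667376424 scene z.115 [ 0.5146 -0.2437  0.115 ] top z.115 [ 0.5158 -0.2429  0.115 ]
R [ 0.517  -0.2655  0.116 ] 0.0014037525322976926 scene z.115 [ 0.5169 -0.267   0.115 ] top z.115 [ 0.5167 -0.2651  0.115 ]
prev L [ 0.509  -0.2564  0.1819] 0.0016285047148895837
prev R [ 0.509  -0.2797  0.1825] 5.145583294310262e-05
```

View pics/t4z.png

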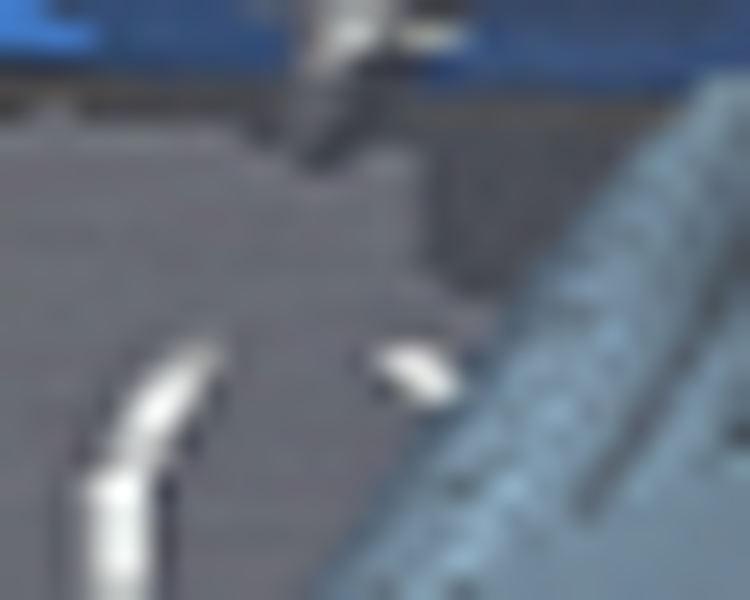

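View pics/s4z.png

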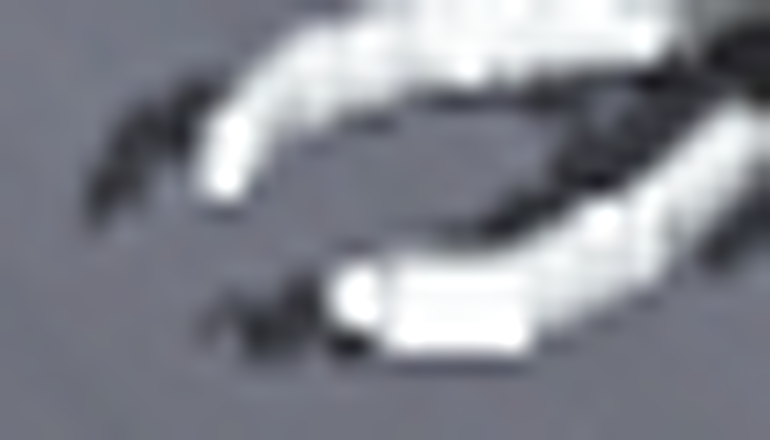

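Run:
```python
from h import *
np.set_printoptions(precision=4,suppress=True)
s,t=load("scene4"),load("top4")
def full(x0,y0,k,u,v): return ((u+.5)/k+x0-.5,(v+.5)/k+y0-.5)
T=lambda u,v:full(400,230,25,u,v);S=lambda u,v:full(270,160,22,u,v)
L,Rr,M=[plane(t,*T(*p),.115) for p in((212,347),(374,352),(435,36))]
print(L,Rr,M,"yaw",np.degrees(np.arctan2(-(L-Rr)[0],(L-Rr)[1])))
a=np.radians(1.45); tgt=M+.011*np.array([np.cos(a),np.sin(a),0]); print("top: move",tgt-(L+Rr)/2)
L,Rr=[plane(s,*S(*p),.116) for p in((340,290),(225,190))]
print("scene",L,Rr,"yaw",np.degrees(np.arctan2(-(L-Rr)[0],(L-Rr)[1]))); M=np.array([.561,-.266,.115]);tgt=M+.011*np.array([np.cos(a),np.sin(a),0]); print("scene: move",tgt-(L+Rr)/2)
```

```text
[ 0.5157 -0.2424  0.115 ] [ 0.5166 -0.263   0.115 ] [ 0.5584 -0.2692  0.115 ] yaw 2.5366085493708592
top: move [ 0.0533 -0.0162  0.    ]
scene [ 0.5139 -0.2425  0.116 ] [ 0.5161 -0.266   0.116 ] yaw 5.2415351936779695
scene: move [ 0.057  -0.0115 -0.001 ]
```

```bash
python3 -m pendant '[[0,-0.6,0.8,0.7],[0,-0.6,1.0,0.6],[0,0,0.8,0],[0,0,0,0],[0,0,0,0]]';python3 - <<'E'
from h import *
from workcell import robot
go(.4641,-.2663,.0888,1.45)
for n in("scene","top"):
    c=robot.camera(n); pickle.dump(c,open(n+"5.pkl","wb"))
    if n=="scene": crop(c,245,150,45,36,16,"s5.png")
    else: crop(c,400,215,32,30,20,"t5.png")
go(.4641,-.2663,.0888,1.45)
E
```

```text
clock: 8.05
position: [0.4656, -0.2666, 0.0915]
tool_rot: [-0.007, 1.541, 0.031]
wrist_force: [0.4, 0.3, -1.5]
opening: 0.0326
t 8.05 pos [ 0.4656 -0.2666  0.0915] yaw 1.4 xaxis [ 0.0296  0.0162 -0.9994] open 0.0326 F [ 0.37  0.29 -1.47]
shift cm [ 0.26  0.03 -0.16] turn -0.05
t 8.15 pos [ 0.4653 -0.2664  0.0914] yaw 1.4 xaxis [ 0.0294  0.0164 -0.9994] open 0.0321 F [ 1.04 -0.21 -0.76]
shift cm [ 0.26  0.01 -0.13] turn -0.05
```

View pics/s5.png

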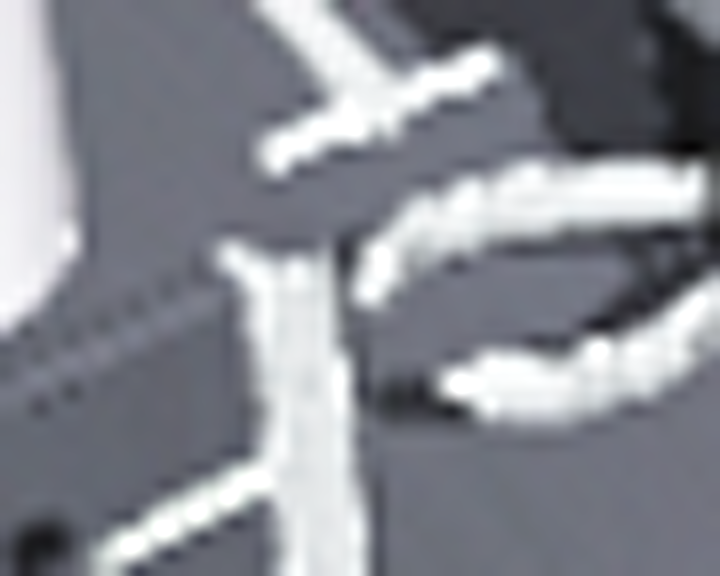

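View pics/t5.png

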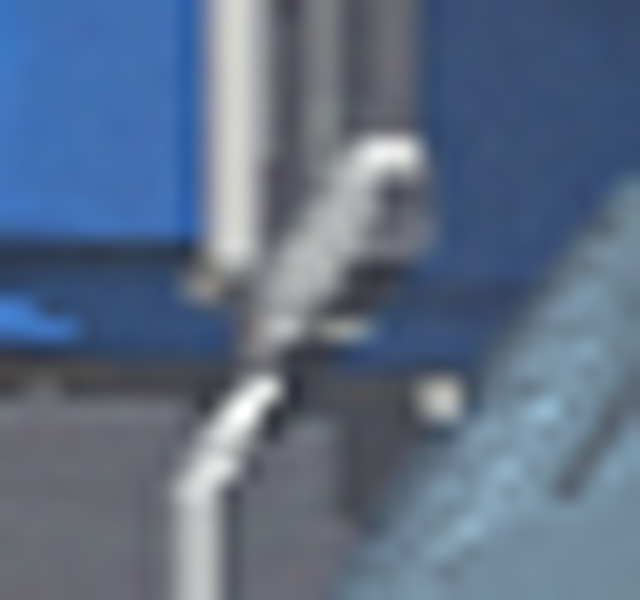

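```bash
cat > m5.py <<'E'
from h import *
import sys
np.set_printoptions(precision=4,suppress=True)
def full(x0,y0,k,u,v): return ((u+.5)/k+x0-.5,(v+.5)/k+y0-.5)
def rep(n,sb,tb,sL,sR,tL,tR,tM,sW):
    s,t=load("scene"+n),load("top"+n)
    S=lambda p:full(*sb,*p); T=lambda p:full(*tb,*p)
    for l,a,b in(("L",sL,tL),("R",sR,tR)): print(l,*tri(s,S(a),t,T(b)))
    a=np.radians(1.45); f=np.array([np.cos(a),np.sin(a),0]); n_=np.array([-np.sin(a),np.cos(a),0])
    L,Rr,M=[plane(t,*T(p),.115) for p in(tL,tR,tM)]; d=M+.011*f-(L+Rr)/2
    print("top",L,Rr,M,"gap",np.linalg.norm(L-Rr),"move fwd",d@f,"side",d@n_)
    L,Rr,W=[plane(s,*S(p),.115) for p in(sL,sR,sW)]; M=W-.003*f-.006*n_; d=M+.011*f-(L+Rr)/2
    print("scene",L,Rr,M,"gap",np.linalg.norm(L-Rr),"move fwd",d@f,"side",d@n_)
E
python3 - <<'E'
from m5 import *
rep("5",(245,150,16),(400,215,20),(440,385),(365,300),(276,383),(420,390),(345,327),(357,425))
E
```

```text
L [ 0.5474 -0.2571  0.12  ] 0.0004231398290027106
R [ 0.5478 -0.28    0.1222] 0.00030621897260481345
top [ 0.5487 -0.2581  0.115 ] [ 0.5493 -0.2811  0.115 ] [ 0.5587 -0.2687  0.115 ] gap 0.023029194184289642 move fwd 0.020721500305245517 side 0.0006016262327058725
scene [ 0.5449 -0.2613  0.115 ] [ 0.5444 -0.2866  0.115 ] [ 0.559  -0.2675  0.115 ] gap 0.025297943658918506 move fwd 0.025551356034344823 side 0.006077113278012964
```

Tips and mark agree between the views to about 1 mm: the tips need to go 21 mm ahead, about 1 mm left and about 4.5 mm down. I'll do half of it and look.

```bash
python3 -m pendant '[[0.3,0.1,0.2,0],[0.2,0,0.4,0],[0.1,0,0.3,0],[0.05,0,0,0]]';python3 - <<'E'
from h import *
from workcell import robot
go(.4741,-.2652,.0869,1.45)
for n in("scene","top"):
    c=robot.camera(n); pickle.dump(c,open(n+"6.pkl","wb"))
    if n=="scene": crop(c,245,150,45,36,16,"s6.png")
    else: crop(c,400,215,32,30,20,"t6.png")
go(.4741,-.2652,.0869,1.45)
E
```

```text
clock: 8.55
position: [0.4744, -0.2647, 0.0846]
tool_rot: [-0.006, 1.542, 0.032]
wrist_force: [-0.2, -0.7, -1.7]
opening: 0.0321
t 8.55 pos [ 0.4744 -0.2647  0.0846] yaw 1.38 xaxis [ 0.0287  0.0168 -0.9994] open 0.0321 F [-0.21 -0.75 -1.72]
shift cm [-0.23 -0.05 -0.03] turn -0.07
t 8.65 pos [ 0.4739 -0.2648  0.0846] yaw 1.36 xaxis [ 0.0283  0.0168 -0.9995] open 0.0322 F [-0.11  0.59 -1.27]
shift cm [-0.23 -0.04  0.02] turn -0.09
```

View pics/s6.png

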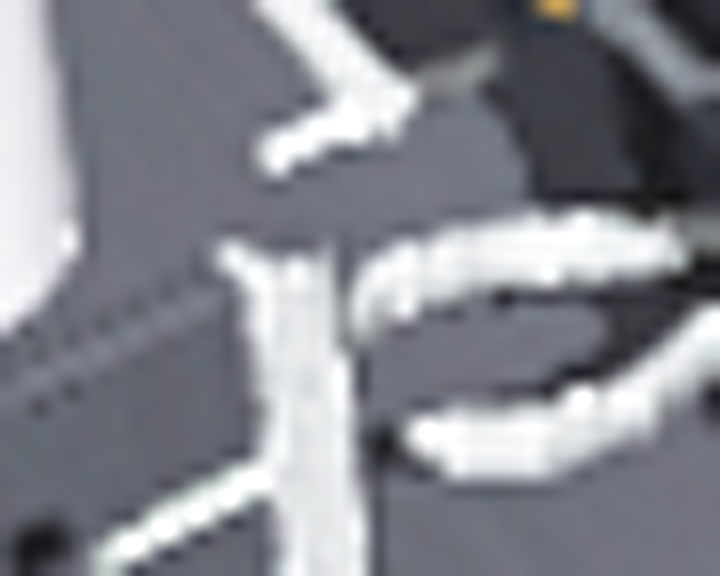

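View pics/t6.png

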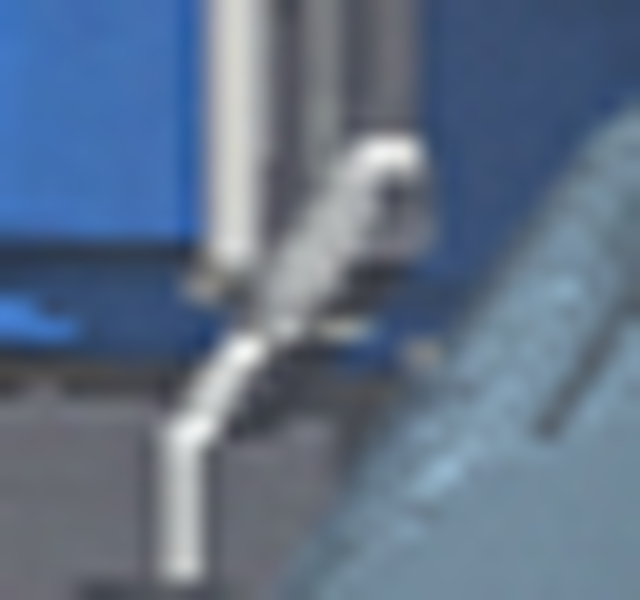

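Run:
```python
from m5 import *
rep("6",(245,150,16),(400,215,20),(408,433),(352,338),(268,338),(410,347),(345,327),(357,425))
```

```text
L [ 0.5556 -0.2562  0.1141] 0.0013707868092283652
R [ 0.5541 -0.2775  0.1192] 0.002903689302705214
top [ 0.5559 -0.2565  0.115 ] [ 0.5562 -0.2792  0.115 ] [ 0.5587 -0.2687  0.115 ] gap 0.022737015102596635 move fwd 0.013589626803394947 side -0.0009286034652910693
scene [ 0.5557 -0.2547  0.115 ] [ 0.5513 -0.28    0.115 ] [ 0.559  -0.2675  0.115 ] gap 0.025642008346484325 move fwd 0.01654497204062853 side -0.00033500075431568214
```

```bash
python3 -m pendant '[[-0.05,-0.05,0.5,0],[-0.05,-0.03,0.5,0],[0,0,0.35,0],[0,0,0,0]]';python3 - <<'E'
from h import *
from workcell import robot
go(.4881,-.2651,.086,1.45)
for n in("scene","top"):
    c=robot.camera(n); pickle.dump(c,open(n+"7.pkl","wb"))
    if n=="scene": crop(c,245,150,45,36,16,"s7.png")
    else: crop(c,400,215,32,30,20,"t7.png")
go(.4881,-.2651,.086,1.45)
E
```

```text
clock: 9.05
position: [0.4887, -0.2655, 0.0863]
tool_rot: [-0.005, 1.542, 0.031]
wrist_force: [-0.9, 0.1, -1.4]
opening: 0.0317
t 9.05 pos [ 0.4887 -0.2655  0.0863] yaw 1.35 xaxis [ 0.0287  0.0167 -0.9995] open 0.0317 F [-0.92  0.14 -1.39]
shift cm [ 0.03  0.04 -0.06] turn -0.1
t 9.15 pos [ 0.488  -0.2655  0.0862] yaw 1.33 xaxis [ 0.0279  0.0168 -0.9995] open 0.0321 F [ 0.05 -0.49 -0.99]
shift cm [0.02 0.04 0.01] turn -0.12
```

View pics/s7.png

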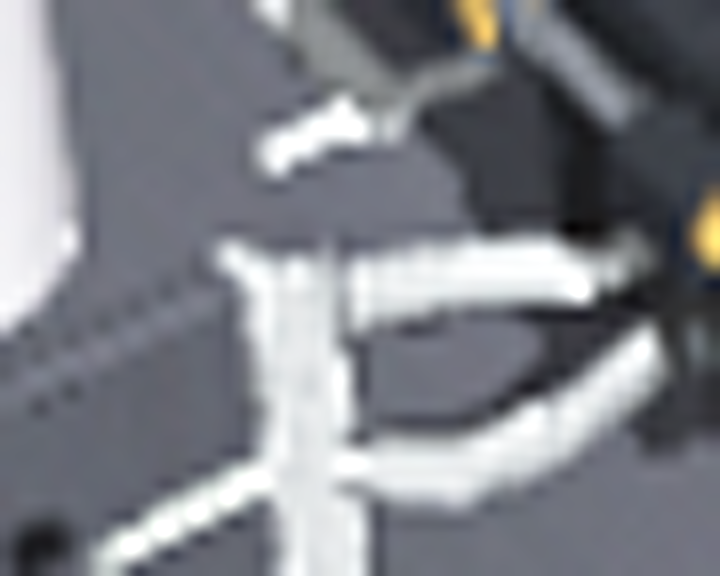

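View pics/t7.png

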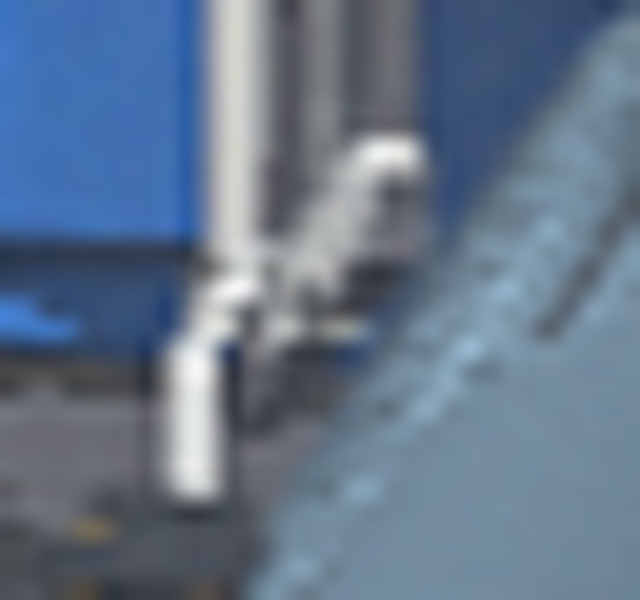

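Run:
```python
from h import *
a,b=load("scene7"),load("scene5"); a["img"]=cv2.convertScaleAbs(cv2.absdiff(a["img"],load("scene0")["img"]),alpha=2)
crop(a,245,150,45,36,16,"s7d.png")
a=load("top7"); a["img"]=cv2.convertScaleAbs(cv2.absdiff(a["img"],load("top3")["img"]),alpha=2)
crop(a,400,215,32,30,20,"t7d.png")
c=load("scene7"); v=c["img"][150:186,245:290].copy(); v=cv2.createCLAHE(4,(2,2)).apply(cv2.cvtColor(v,cv2.COLOR_BGR2GRAY)); c["img"][150:186,245:290]=cv2.LUT(v,np.clip((np.arange(256)-120)*2.,0,255).astype(np.uint8))[...,None]; crop(c,245,150,45,36,16,"s7c.png")
```

```text
(no output)
```

View pics/s7d.png

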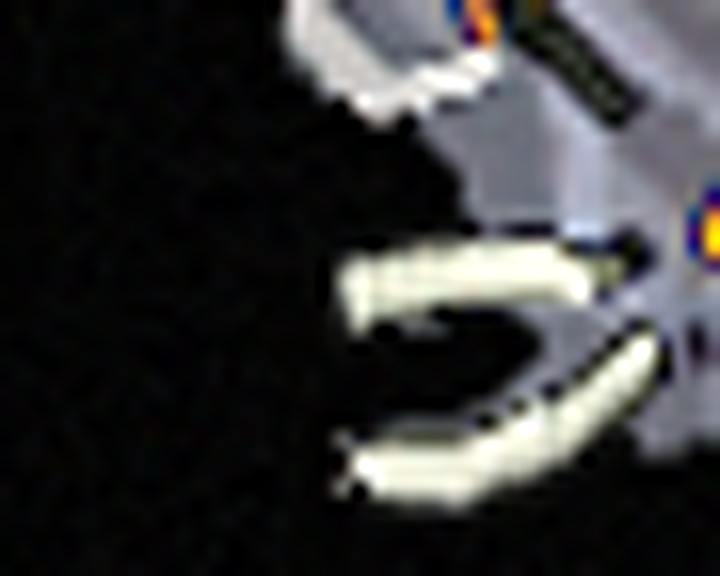

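View pics/t7d.png

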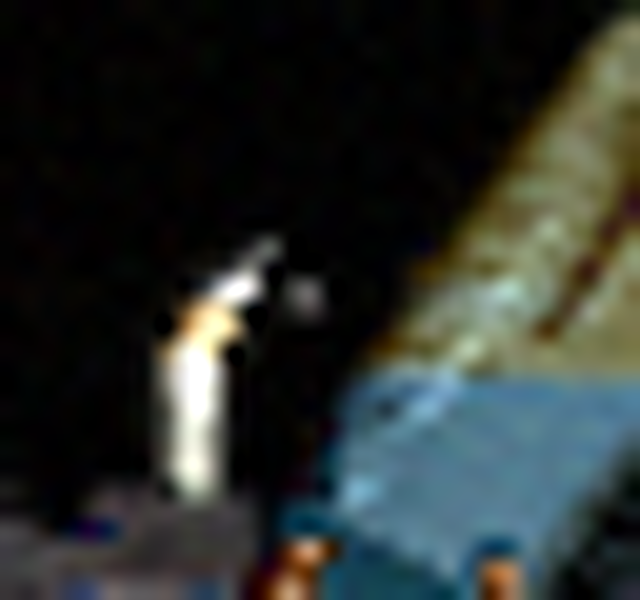

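Run:
```python
from m5 import *
t=load("top7");s=load("scene7"); T=lambda p:full(400,215,20,*p);S=lambda p:full(245,150,16,*p)
for p in((275,245),(268,250),(345,327)): print(p,plane(t,*T(p),.115))
for z in(.113,.116,.119): print(z, (proj(s,[.5697,-.2569-.0025,z])[0]-[245,150]+.5)*16-.5)
print(tri(s,S((335,462)),t,T((270,249))),tri(s,S((325,465)),t,T((270,249))))
# chalk level on +y weld face plane in scene, continuing chalk line
for x in(.59,.57): print("chalk z115 y=-.26",(proj(s,[x+.0025,-.2592,.115])[0]-[245,150]+.5)*16-.5)
```

```text
(275, 245) [ 0.5713 -0.257   0.115 ]
(268, 250) [ 0.5704 -0.2559  0.115 ]
(345, 327) [ 0.5587 -0.2687  0.115 ]
0.113 [326.0606 458.8258]
0.116 [324.6309 446.6264]
0.119 [323.1958 434.3813]
(array([ 0.5702, -0.2559,  0.1156]), np.float64(0.000658482698028836)) (array([ 0.571 , -0.2566,  0.1144]), np.float64(0.0008487979036874253))
chalk z115 y=-.26 [213.2389 506.507 ]
chalk z115 y=-.26 [311.983  458.1105]
```

View pics/s7c.png

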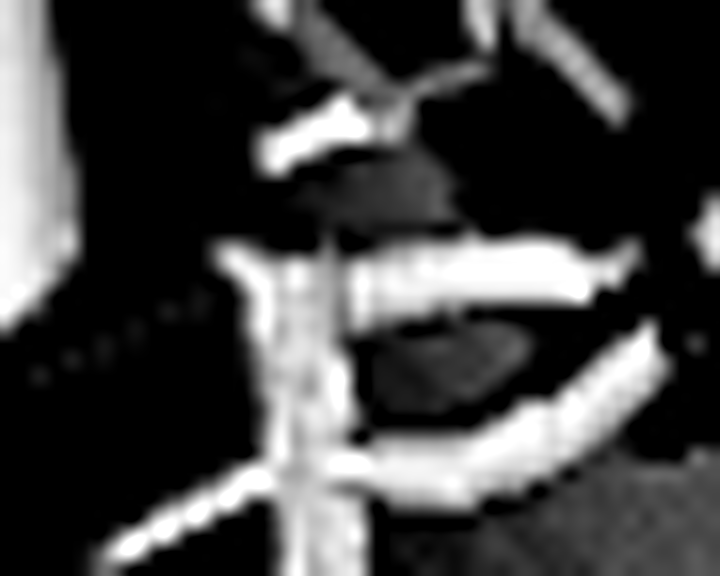

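The left tip sits at about (330,462) in the crop, level with the chalk line and about 12 mm behind the edge. The difference image shows the blade unmoved. The opening readings average 32.2 mm, so I'll trim the squeeze very slightly towards 32.0.

```bash
python3 -m pendant '[[0.03,-0.02,0,0],[0.02,0,0,0]]' 36.2;python3 - <<'E'
from h import *
from workcell import robot
o=[]
for i in range(6):
    for n in("scene","top"):
        c=robot.camera(n); o.append(robot.state()["opening"])
        if i==5: pickle.dump(c,open(n+"8.pkl","wb")); crop(c,*((230,140,60,48,13) if n=="scene" else (400,215,32,30,20)),n+"8.png")
print("open",np.mean(o),np.std(o)); go(.488,-.2655,.0862,1.45)
print(robot.state()["joint_vel"].round(4))
E
```

```text
clock: 9.35
position: [0.4877, -0.2657, 0.0856]
tool_rot: [-0.005, 1.543, 0.031]
wrist_force: [0.6, 0.2, -2.1]
opening: 0.0319
open 0.031982840404342856 0.00013064021072065868
t 9.95 pos [ 0.4879 -0.2657  0.0856] yaw 1.33 xaxis [ 0.0278  0.0168 -0.9995] open 0.0318 F [ 0.42  0.76 -1.05]
shift cm [-0.05  0.02  0.02] turn -0.12
[-0.0002 -0.0002  0.0011  0.0001  0.0007 -0.0006  0.0007]
```

View pics/scene8.png

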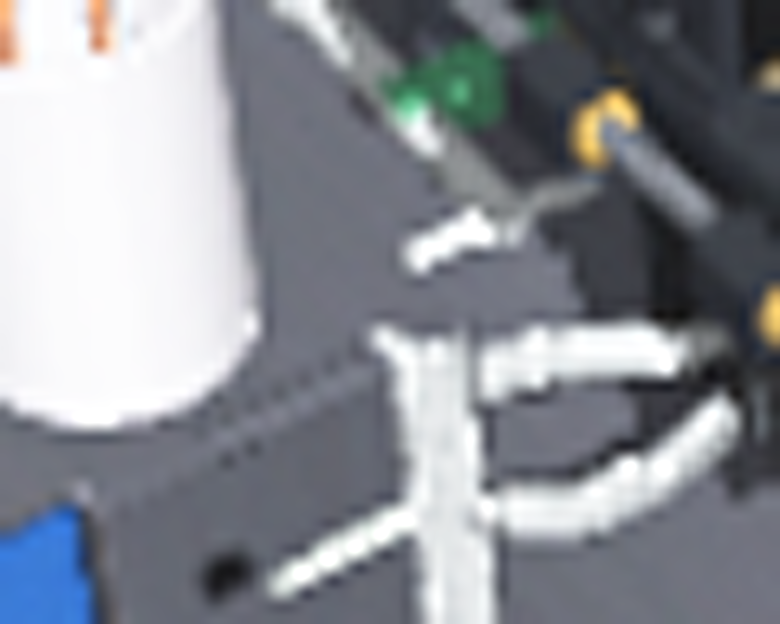

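View pics/top8.png

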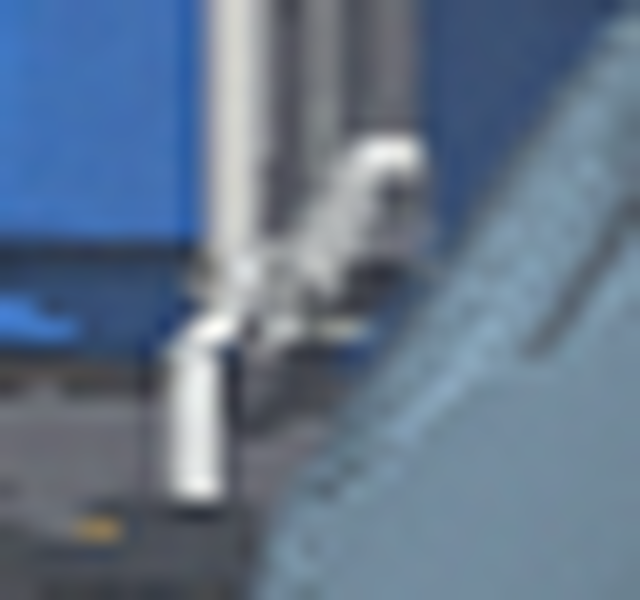

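The pose is steady with the mean opening at 31.98 mm (gap about 22.0 mm). The tip is level with the chalk line and the side force is below 1 N. Handing in.

Run:
```python
from workcell import robot
print(robot.hand_in()); s=robot.state(); print(s["clock"],s["position"],s["opening"],s["wrist_force"])
```

```text
the job is handed in; nothing more can be done
None
the job is handed in; nothing more can be done
```

The job is handed in after about 10 s of robot time. The arm is holding the calipers squeezed to about 22 mm astride the blade's front edge, at the height of the chalk line. I gripped them by the rubber plates on the timbers, closed them to the mark, carried them over and brought them in from the front.

**Last checks**
- **Gap:** the finger opening averaged 31.98 mm over 12 readings, which works out to a tip gap of about 22.0 mm. The tip gap seen in the pictures was a rougher 22–23 mm in the top view and about 25 mm in the scene view.
- **Height and depth:** the left tip measured at z ≈ 0.115 m and about 12 mm behind the edge, beside the weld. I took this just before a final trim that lowered the tool by about 0.6 mm.
- **Clearance:** roughly 4–6 mm on each side of the weld. The wrist force was about the calipers' own weight, with side force under 1 N. A before/after picture difference taken just before the trim showed no movement of the blade or vise.

**What disagreed or could not be seen**
- **Tilt in the grip:** the calipers pitched about 6° tips-up when lifted, so I steered by the tips as measured in the pictures.
- **Camera mismatch:** the two cameras differed by 2–5 mm near the blade, so I placed the tips relative to the blade within the same pictures.
- **Hidden parts:** the red pointer was under the gripper and the right tip was hidden at the end. The gap therefore rests on the finger opening, and the right side's clearance on the left tip plus that gap.

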